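# Sort ink bottle and label carton into a drop-front caddy

### The job

Put away the loose ink bottle and the label carton from the steel stand: pull the caddy's front flap down, set each one gently upright in the compartment that already holds one of its kind, in front of it, with the carton turned the same way as its fellow, then push the flap fully up again. Stand and compartment leave different sides of the carton free, so it will have to be put down on the table on the way and taken again across its other sides. Lower the things in rather than dropping them, and leave everything else where it is.

Things in the scene. Friction and masses are not known exactly. Their poses are not given: they have to be found in the camera images.
- caddy: plywood caddy fixed to the table, 128 deep (x) x 166 wide (y) x 60 high mm, open on top. Origin: under its centre, on the table; x to its back, y to its left, z up. Back, sides and one middle divider 6 mm thick and 60 high, floor 6 mm thick. Two compartments side by side; one holds the kept bottle, the other the kept carton (which is which varies), near the back at about x = +38 mm
- cell_left (a point): centre of the inner floor of the left compartment (caddy x 0, y +40, z 6 mm), 116 deep (x) x 74 wide (y). There is room for one thing more in front of the kept one, best centred 34 mm towards the flap from this point; with the flap up there is no room for a finger before it. Axes as the caddy's
- cell_right (a point): the same point of the equal right compartment (caddy x 0, y -40, z 6 mm)
- flap (a joint): plywood front flap of the caddy, 166 wide x 50 high x 6 mm thick, hinged along its lower edge. 0 = fully up (shut), 1.2 rad = fully down (stop), leaning outward (caddy -x). Light (100 g) and a little stiff: it stays where it is left below about 0.3 rad and falls slowly to the stop beyond that
- flap_tab (a point): middle of the free part of the flap's pull tab, 75 mm from the hinge line. The tab is a tongue 18 wide (caddy y) x 6 thick in the middle of the flap's upper edge, free from 52 to 90 mm from the hinge line; pinched from above across its 18 mm, it turns between the pads as the flap swings. Site z runs along the tab away from the hinge
- flap_hinge (a point): middle of the flap's hinge line, which runs along the caddy's y, at x = -61, z = 6 mm of the caddy; axes as the caddy's
- ink_mid (a point): the loose ink bottle, standing on the table: round, 33 mm diameter x 62 high, white and magenta body with black cap, 70 g. The point is its centre, half-way up (31 mm above its foot); z up. Grip it round the body at or below this point
- carton_mid (a point): the carton to put away: plain cardboard box 34 (its x) x 62 (its y) x 50 high (its z) mm, about 120 g, at first upright in the steel stand. The point is its centre, 25 mm above its underside
- kept_ink_mid (a point): the same kind of ink bottle, already in one compartment of the caddy, to stay there; point at its centre, 31 mm above its foot
- kept_carton_mid (a point): the same kind of carton, already in the other compartment, to stay there, its long side across the compartment (along the caddy's y); axes and point as for the other carton
- stand: steel stand fixed to the table; two sheets 50 high x 48 long (its y) x 3 thick, 40 mm apart (its x), on a 3 mm base. The carton stands on the base, its x along the stand's x: the sheets cover its broad faces, only its two 34 mm wide ends (62 mm apart, along y) can be gripped. Origin: under the base's centre, on the table
- cup_a: bystander: clear cup of yellow butterfat, 75 wide x 88 high mm; origin under its centre
- cup_b: bystander: the like cup, 75 wide x 88 high mm; origin under its centre
- marker: bystander: marker lying on the table, 135 long (its y) x 17 mm; origin under its middle
- pen: bystander: pen lying on the table, 145 long (its y) x 11 mm; origin under its middle
There are look-alikes about, which are no part of the job. What is shaped like the part that bears kept_carton_mid but orange is not meant.

How it is judged:
By the outcome, as a careful person would: the job done as asked, in the order asked, and still so for the second after the job is handed in, with the robot touching nothing.
It also fails if it takes over 72 s, if anything falls off the work surface, if the arm or the gripper's body presses on something with over 40 N, if the wrist force passes 120 N, or if a joint passes its speed limit or range.

### The arm

A 6-joint arm with a two-finger parallel gripper is mounted at the origin on a cart in front of the work surface, level with it; the furniture and walls round the work are solid. World frame = base frame: x ahead of the robot, y to its left, z up, the work surface at z = 0. Lengths are in m, angles in rad, forces in N, time in s.
With the tool pointing down it reaches from about 0.325 to 0.925 m from the base axis. Payload 3.1 kg.
Tool frame: the origin (TCP) lies at the very end of the fingers, on their centre line; the grasp point (between the pads) lies 19 mm behind it; z points along the fingers, y is the line along which they close (so a half turn about z gives the same grasp; the last joint's range is limited). The gripper opens to 85 mm and grips with 20 to 120 N. Pads are 22 mm wide; open, the fingers measure 114 mm over their backs; the gripper's body (76 mm by 85 mm) begins 54 mm behind the grasp point. The pads swing forward as they close: fully open they stand 13 mm farther back than shut.
Start: joints at [1.164, 0.217, 1.613, -0, 1.311, -0.112], TCP at [0.182, 0.598, 0.231] pointing down, gripper open.
Joint ranges: [-2.75, 2.75], [-0.78, 2.1], [0.31, 2.55], [-1.13, 4.27], [0.13, 2.63], [-2.58, 2.58]. Speed limits (rad/s): [2.79, 2.79, 3.14, 3.14, 3.14, 3.14].

### API

Orientations are given as a 3x3 rotation matrix whose columns are the frame's x, y, z axes.
In Python, from workcell import bot, hand, viewer, order, current_t, current_joint_positions, current_joint_vel, current_tau, current_tcp_pos, current_ee_rot, current_force, current_moment, current_finger_gap, current_grip_force gives the robot as it stands. The module is installed in compiled form; this text tells all that it offers. Calls block until the motion is done:
- bot.movep(position, orientation): joint-space move of the TCP to a pose.
- bot.move_linear(position, v=0.15, rot=None, f_stop=None): straight line of the TCP; rot=None keeps the orientation; v is the mean speed in m/s. With f_stop (N) it stops when the force on the tool has changed by that much, and returns True; else False.
- bot.movej(angles): joint-space move.
- hand.open_jaws() and hand.grab(): open the fingers fully, or close them until they stop; the grip force is fixed at half the most.
- bot.hold(seconds).
- bot.solve_ik(position, orientation): joint angles nearest the present ones, or None.
- viewer.get_image(name): name is "scene" or "top"; returns the picture (384x512x3 uint8, blue, green, red); there is no depth.
- viewer.camera_model(name): a dict with "intrinsics" (3x3 intrinsics, pixels), "k1" (the pictures are not rectified: a ray, as slopes to the right and down, at radius r is drawn at 1 + k1 r^2 times it, then the intrinsics apply), "R" (3x3) and "t" (3): a world point X has camera coordinates R X + t. Camera axes: x right, y down, z forward; pixel columns grow to the right and rows downward; lengths in m; the calibration is good to about 2 mm. A picture is of the moment at which its call begins. camera_model takes no time and is no camera call.
A pose or a line that the arm cannot do raises bot.IKError and nothing moves.
- order.close_job(): hands the job in; it is judged then, once.
Readings, each from a call of its own:
- current_t(): time.
- current_joint_positions(): joint angles.
- current_joint_vel(): joint speeds.
- current_tau(): joint torques, N m.
- current_tcp_pos(): TCP position.
- current_ee_rot(): TCP orientation.
- current_force(): force on the tool from outside, world axes, zero at the start.
- current_moment(): the same for the moment, N m.
- current_finger_gap(): opening from 0.0 (shut) to 1.0 (fully open).
- current_grip_force(): force on a finger pad.
Only numpy, scipy, OpenCV 4.12 (cv2) and the standard library are available. Lean on these libraries where they do the work, as an engineer would, in place of code of your own. Each camera call takes 0.05 s, during which the arm holds its last target. There are 200 camera calls.

## Working session

There is one attempt and no reset: what is moved stays moved. The work goes in short steps, each a Python script; the robot and the scene stay as the last script left them, time stands still between calls to the robot, and variables do not carry over. Pictures are saved under pics/ and viewed, at most 10 in all, crops included, and the job is handed in when it is done.

```bash
mkdir -p pics
cat > h.py <<'E'
import numpy as np, cv2
from workcell import *
def ray(name,uv):
    m=viewer.camera_model(name);K=np.array(m["intrinsics"]);R=np.array(m["R"]);t=np.array(m["t"])
    d=np.linalg.inv(K)@np.array([uv[0],uv[1],1.]);s=d[:2].copy();p=s.copy()
    for _ in range(30): p=s/(1+m["k1"]*(p@p))
    return -R.T@t, R.T@np.array([p[0],p[1],1.])
def atz(name,uv,z):
    o,d=ray(name,uv);return o+d*(z-o[2])/d[2]
def proj(name,X):
    m=viewer.camera_model(name);c=np.array(m["R"])@np.array(X,float)+np.array(m["t"]);p=c[:2]/c[2];p=p*(1+m["k1"]*(p@p))
    q=np.array(m["intrinsics"])@np.array([p[0],p[1],1]);return q[:2]
def down(yaw): # tool y axis (closing line) at angle yaw in world
    y=np.array([np.cos(yaw),np.sin(yaw),0]);z=np.array([0,0,-1.]);return np.c_[np.cross(y,z),y,z]
def snap(name,f,crop=None,s=1):
    im=viewer.get_image(name)
    if crop: im=im[crop[1]:crop[3],crop[0]:crop[2]]
    cv2.imwrite("pics/"+f,cv2.resize(im,None,fx=s,fy=s,interpolation=cv2.INTER_CUBIC))
E
python3 - <<'E'
from h import *
snap("scene","a.png",None,1.5);snap("top","b.png",None,1.5)
for n in("scene","top"):
  m=viewer.camera_model(n);print(n,ray(n,(256,192)),m["intrinsics"],m["k1"])
E
```

```text
scene (array([-0.28356439, -0.73571203,  0.66551285]), array([ 0.6737922 ,  0.54398333, -0.5001962 ])) [[407.21720519   0.         260.03108244]
 [  0.         407.21720519 190.5865152 ]
 [  0.           0.           1.        ]] 0.04254622624270437
top (array([ 0.19457799, -0.12637112,  1.59775874]), array([ 0.2106862 ,  0.01706663, -0.97760981])) [[456.43879274   0.         264.79045455]
 [  0.         456.43879274 194.4974186 ]
 [  0.           0.           1.        ]] -0.13598523560752498
```

View pics/a.png

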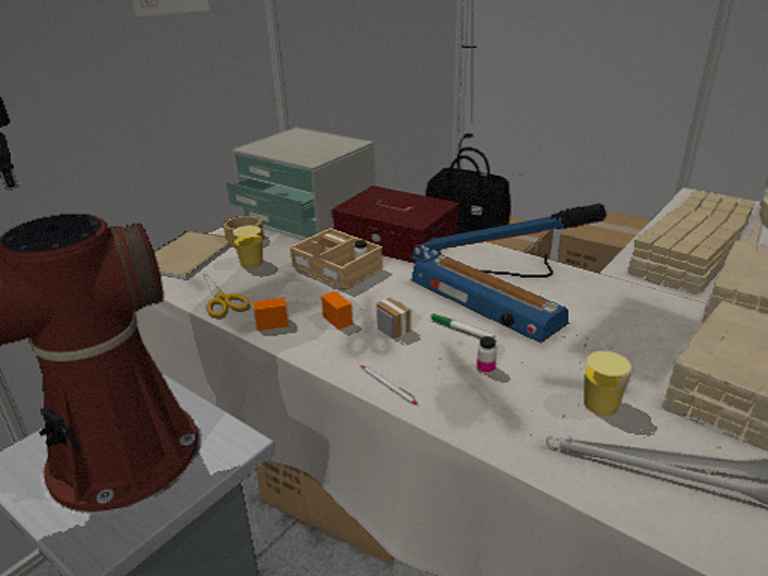

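View pics/b.png

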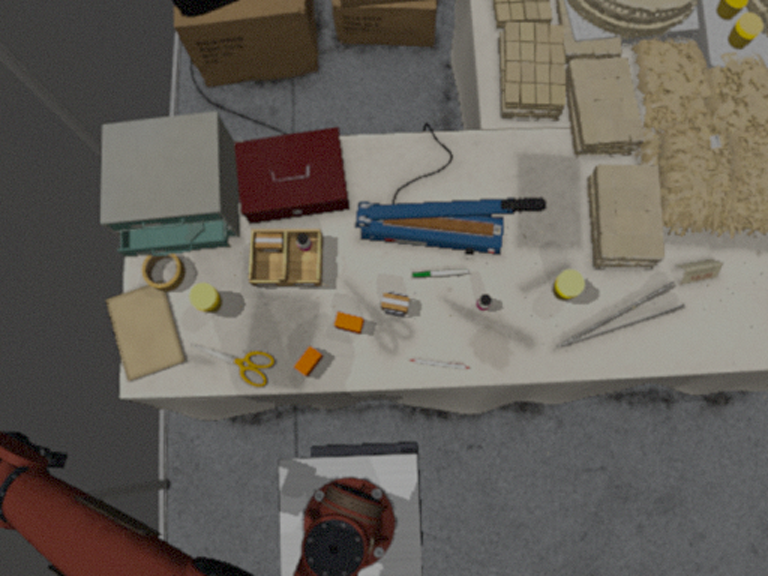

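The top view shows the caddy at about (286,257), the bottle at (485,301), and the stand with the plain carton at (395,303), all in 1.5x pixels. The carton candidates are the two orange boxes at (349,322) and (308,361), plus the plain striped one in the stand at (395,303). The stand one fits: it is cardboard and stands between steel sheets. I'll confirm it in an enlarged crop.

Run:
```python
from h import *
snap("top","c.png",(155,145,345,260),4.2);snap("scene","d.png",(190,145,350,265),5)
```

```text
(no output)
```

View pics/c.png

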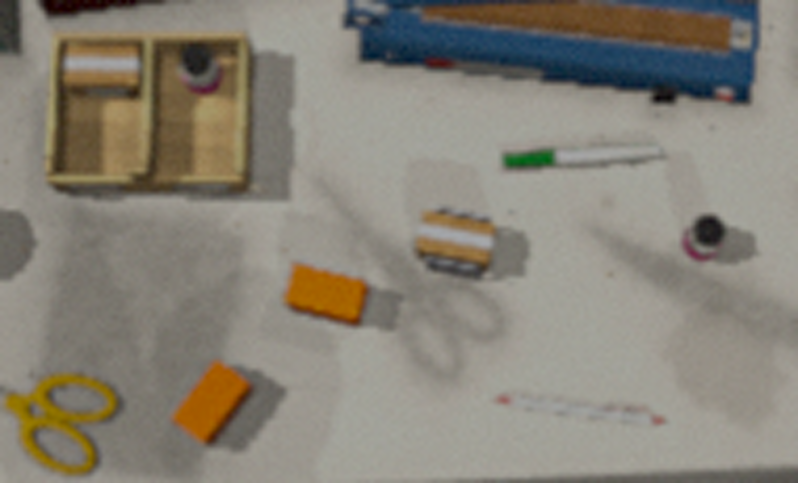

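View pics/d.png

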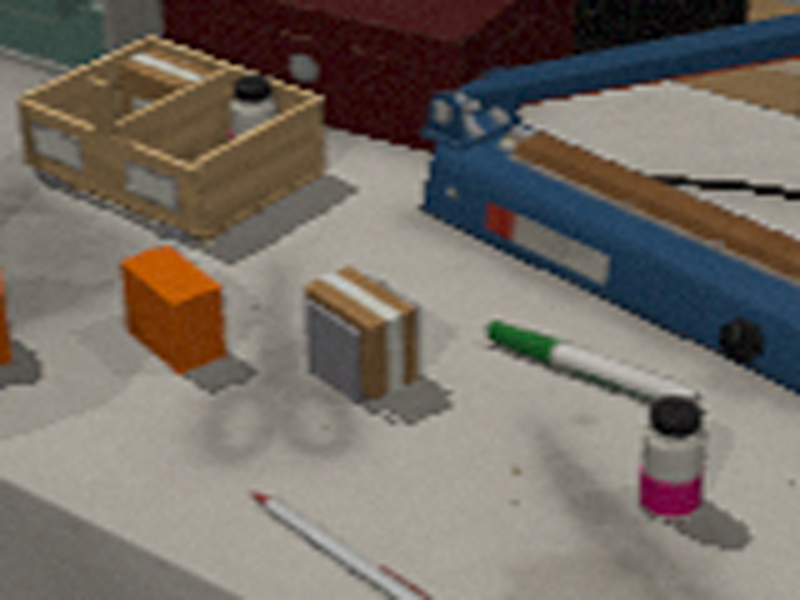

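The crops confirm it: the item at (456,238) in the top crop is plain cardboard between steel sheets, and the others are orange. The kept carton is in the left compartment and the kept bottle in the right. The caddy corners are (58,35), (248,38), (48,187) and (247,187), and the bottle cap is at (709,230).

Run:
```python
from h import *
np.set_printoptions(precision=4,suppress=True)
c=lambda x,y:((x+.5)/4.2-.5+155,(y+.5)/4.2-.5+145)
d=lambda x,y:((x+.5)/5-.5+190,(y+.5)/5-.5+145)
def P(l,n,uv,z): print(l,atz(n,uv,z))
for l,p in dict(BL=(58,35),BR=(250,38),FL=(48,185),FR=(247,187),divback=(152,38)).items(): P(l,"top",c(*p),.06)
for l,p in dict(BL=(152,38),BR=(323,97),FL=(22,100),FR=(192,165)).items(): P(l+" s","scene",d(*p),.06)
P("cart c","top",c(456,239),.053);P("strL","top",c(418,231),.053);P("strR","top",c(494,244),.053)
for l,p in dict(L=(304,285),back=(347,267),R=(418,308),F=(372,328)).items(): P("cart "+l,"scene",d(*p),.053)
P("kc strL","top",c(66,64),.056);P("kc R","top",c(140,66),.056)
P("kink","top",c(200,58),.068)
P("ink","top",c(709,230),.062);P("ink s","scene",d(676,415),.062);P("foot s","scene",d(671,517),.0)
for l,p in dict(penL=(500,400),penR=(662,421),mkL=(505,160),mkR=(660,152),orR=(345,295)).items():P(l,"top",c(*p),.008)
```

```text
BL [0.6801 0.2054 0.06  ]
BR [0.67   0.0428 0.06  ]
FL [0.5508 0.2129 0.06  ]
FR [0.5422 0.0473 0.06  ]
divback [0.6737 0.1255 0.06  ]
BL s [0.6821 0.2044 0.06  ]
BR s [0.6773 0.0441 0.06  ]
FL s [0.5563 0.2084 0.06  ]
FR s [0.5525 0.0517 0.06  ]
cart c [ 0.4929 -0.123   0.053 ]
strL [ 0.5009 -0.092   0.053 ]
strR [ 0.4875 -0.1539  0.053 ]
cart L [ 0.4885 -0.0905  0.053 ]
cart back [ 0.5189 -0.0984  0.053 ]
cart R [ 0.5065 -0.1588  0.053 ]
cart F [ 0.4746 -0.1503  0.053 ]
kc strL [0.6555 0.1992 0.056 ]
kc R [0.6509 0.1364 0.056 ]
kink [0.652 0.084 0.068]
ink [ 0.4901 -0.33    0.062 ]
ink s [ 0.4883 -0.3347  0.062 ]
foot s [ 0.4851 -0.3375  0.    ]
penL [ 0.3639 -0.1541  0.008 ]
penR [ 0.3408 -0.2877  0.008 ]
mkL [ 0.5684 -0.1672  0.008 ]
mkR [ 0.57   -0.2997  0.008 ]
orR [ 0.4575 -0.0278  0.008 ]
```

Fit: the caddy centre is about (0.614,0.127) with yaw -0.05, and the corner sizes agree with the given dimensions. The carton is at (0.495,-0.124) with yaw -0.21, and the ink bottle at (0.489,-0.333). Next I open the flap.

```bash
cat >> h.py <<'E'
CY=-.05; CO=np.array([.614,.127,0]); Rz=lambda a:np.array([[np.cos(a),-np.sin(a),0],[np.sin(a),np.cos(a),0],[0,0,1]])
C=lambda x,y,z:CO+Rz(CY)@np.array([x,y,z])
def tab(th,r=.075,dz=-.019): return C(-.061-r*np.sin(th),0,.006+r*np.cos(th)+dz)
up=lambda p,z:np.array([p[0],p[1],z])
YT=CY+np.pi/2; INK=np.array([.489,-.333,0]); CAR=np.array([.495,-.124,0]); CARY=-.212; TMP=np.array([.46,-.235,0])
E
python3 - <<'E'
from h import *
np.set_printoptions(precision=2,suppress=True)
print(current_ee_rot())
for n,p,y in(("tab",tab(0),YT),("ink",up(INK,.012),CY),("inkcell",C(-.036,-.04,.02),CY),("car",up(CAR,.014),CARY+np.pi/2),("tmp",up(TMP,.015),np.pi/2),("tmp2",up(TMP,.015),0),("cell",C(-.037,.04,.05),CY)):
  print(n,*[bot.solve_ik(p,down(y+k)) for k in(0,np.pi)])
p=tab(0); bot.movep(up(p,.17),down(YT+np.pi if False else YT)); print(current_t(),current_joint_positions())
bot.move_linear(up(p,.066),.12)
hand.grab(); print(current_finger_gap()*85,current_force(),current_t())
snap("scene","e.png",(150,100,350,250),4)
E
```

```text
[[-0.96  0.29 -0.  ]
 [ 0.29  0.96 -0.  ]
 [ 0.   -0.   -1.  ]]
tab [ 0.11  0.3   1.86 -0.    0.98 -1.41] [ 0.11  0.3   1.86 -0.    0.98  1.73]
ink [-0.72  0.42  1.81 -0.    0.91 -0.67] [-0.72  0.42  1.81 -0.    0.91  2.48]
inkcell [ 0.03  0.39  1.83 -0.    0.91  0.08] None
car [-0.38  0.28  2.01 -0.    0.85 -1.74] [-0.38  0.28  2.01 -0.    0.85  1.4 ]
tmp [-0.61  0.29  1.99 -0.    0.86 -2.18] [-0.61  0.29  1.99 -0.    0.86  0.96]
tmp2 [-0.61  0.29  1.99 -0.    0.86 -0.61] [-0.61  0.29  1.99 -0.    0.86  2.53]
cell [ 0.17  0.38  1.78 -0.    0.98  0.22] None
2.35 [ 0.11  0.16  1.8   0.    1.18 -1.41]
16.68270199884454 [-0.16  5.52  1.28] 4.0
```

View pics/e.png

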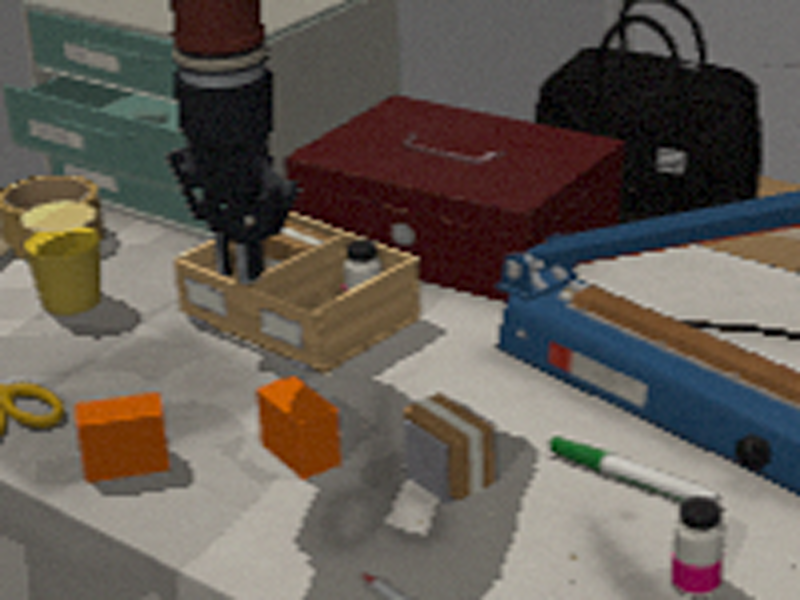

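The tab is gripped: gap 16.7 mm against its 18 mm width, and the gripper shows at (240,260) on the flap's upper edge. Next I pull it down along the arc and release it.

Run:
```python
from h import *
np.set_printoptions(precision=2,suppress=True)
for th in (.2,.4,.6,.8,1.0):
    bot.move_linear(tab(th,.079),.1); print(th,current_force(),current_finger_gap()*85)
hand.open_jaws(); p=current_tcp_pos(); bot.move_linear(up(p,.16),.25); print(current_t())
bot.movep(up(INK,.13),down(CY)); print(current_t())
snap("scene","f.png",(150,100,350,250),4)
```

```text
0.2 [ 4.21  5.65 -1.77] 16.68372039866144
0.4 [ 5.11  4.52 -0.51] 16.4936813298489
0.6 [2.79 3.76 5.74] 16.37550838488136
0.8 [1.01 4.05 7.09] 16.759415294441943
1.0 [1.63 4.3  4.28] 16.773242766516297
6.9417
8.65
```

View pics/f.png

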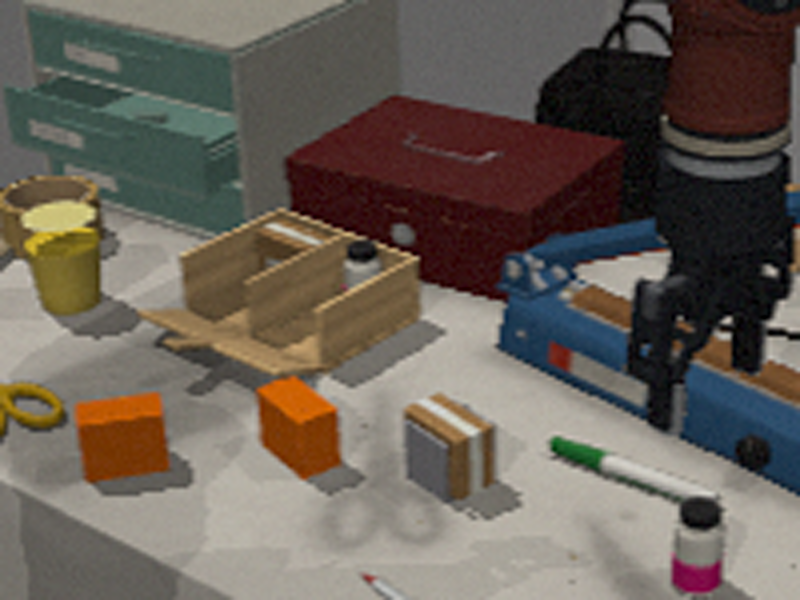

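The flap is fully down. The wall front ends show at (182,262), (247,285) and (318,312) in the crop. I'll use them to check the caddy pose while I grasp the bottle.

Run:
```python
from h import *
np.set_printoptions(precision=4,suppress=True)
d=lambda x,y:((x+.5)/4-.5+150,(y+.5)/4-.5+100)
for p,y in(((182,262),.083),((247,286),.003),((318,313),-.077)): print(atz("scene",d(*p),.06),C(-.058,y,.06))
for p,y in(((281,208),.083),((419,257),-.083)): print(atz("scene",d(*p),.06),C(.064,y,.06))
print([proj("top",C(-.058,y,.06)) for y in(.083,0,-.083)])
bot.move_linear(up(INK,.010),.15); hand.grab(); print(current_finger_gap()*85,current_force(),current_t())
bot.move_linear(up(INK,.13),.2); print(current_finger_gap()*85)
snap("top","g.png",(155,145,345,260),4.2)
```

```text
[0.5557 0.2023 0.06  ] [0.5602 0.2128 0.06  ]
[0.5549 0.1264 0.06  ] [0.5562 0.1329 0.06  ]
[0.5532 0.0475 0.06  ] [0.5522 0.053  0.06  ]
[0.6856 0.2082 0.06  ] [0.6821 0.2067 0.06  ]
[0.6784 0.0443 0.06  ] [0.6738 0.0409 0.06  ]
[array([166.0985, 186.018 ]), array([189.6895, 186.1993]), array([213.4708, 186.3879])]
30.1837019041038 [-0.4683  0.6144  3.5379] 10.1917
30.393024711281424
```

View pics/g.png

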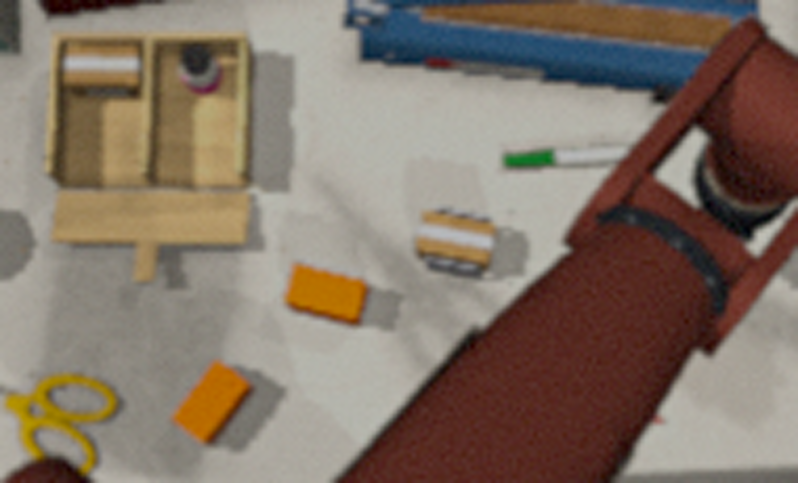

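The bottle is held (gap 30 mm), the flap is down, and its tab tip is at (144,282). I'll do a joint fit of the caddy pose from both views, then place the bottle.

Run:
```python
from h import *
from scipy.optimize import least_squares
np.set_printoptions(precision=4,suppress=True)
c=lambda x,y:((x+.5)/4.2-.5+155,(y+.5)/4.2-.5+145)
d=lambda x,y:((x+.5)/4-.5+150,(y+.5)/4-.5+100)
T=[((57,35),(.064,.083,.06)),((250,37),(.064,-.083,.06)),((247,187),(-.058,-.083,.06)),((149,187),(-.058,0,.06)),((48,181),(-.058,.083,.06)),((144,283),(-.146,0,.037))]
S=[((182,262),(-.058,.083,.06)),((247,286),(-.058,.003,.06)),((318,313),(-.058,-.077,.06)),((281,208),(.064,.083,.06)),((419,257),(.064,-.083,.06))]
def f(q,w):
    r=[]
    for n,L,g in(("top",T,c),("scene",S,d)):
        if n in w: r+=[proj(n,np.array([q[0],q[1],0])+Rz(q[2])@np.array(X))-g(*u) for u,X in L]
    return np.concatenate(r)
for w in(["top"],["scene"],["top","scene"]):
    s=least_squares(f,[.614,.127,-.05],args=(w,)); print(w,s.x,np.sqrt(np.mean(s.fun**2)))
```

```text
['top'] [ 0.6089  0.1273 -0.0593] 0.8575060685153679
['scene'] [ 0.6146  0.1238 -0.0252] 0.5196135754140166
['top', 'scene'] [ 0.6114  0.1254 -0.0514] 1.0481252695144676
```

```bash
echo 'CO=np.array([.612,.1265,0])' >> h.py
python3 - <<'E'
from h import *
np.set_printoptions(precision=3,suppress=True)
p=C(-.036,-.04,0)
bot.movep(up(p,.15),down(CY)); bot.move_linear(up(p,.030),.15)
print(bot.move_linear(up(p,.0135),.03,f_stop=4),current_tcp_pos(),current_force(),current_t())
hand.open_jaws(); print(current_force()); bot.move_linear(up(p,.15),.2)
bot.movep(up(CAR,.13),down(CARY+np.pi/2)); print(current_t())
bot.move_linear(up(CAR,.016),.15); hand.grab(); print(current_finger_gap()*85,current_force(),current_t())
snap("top","i.png",(155,145,345,260),4.2)
E
```

```text
True [0.574 0.088 0.017] [-1.288 -0.663  4.018] 14.0
[-0.082 -0.684  0.601]
17.0
60.959831481409346 [-0.028 -0.617  5.6  ] 18.25
```

View pics/i.png

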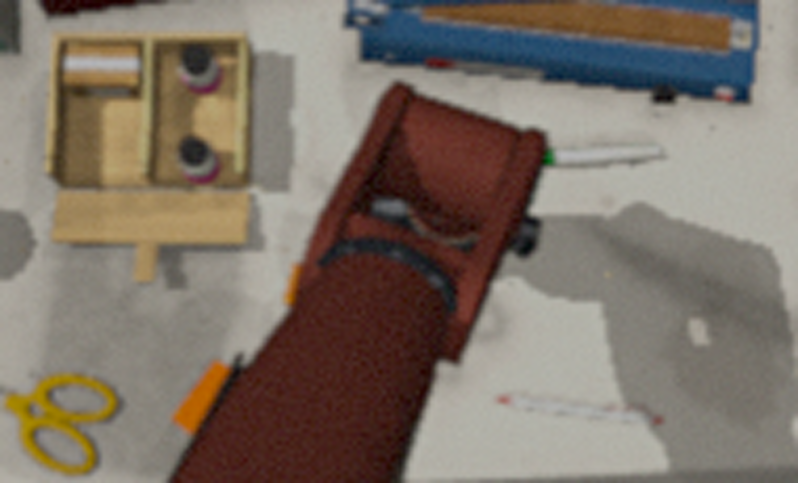

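The bottle stands in front of its fellow at (200,158), and the kept bottle and carton are unmoved. The carton is gripped across its ends (gap 61 mm). Next I transfer it to the table and regrip it.

Run:
```python
from h import *
np.set_printoptions(precision=3,suppress=True)
bot.move_linear(up(CAR,.11),.12); print(current_force(),current_finger_gap()*85,current_t())
bot.movep(up(TMP,.11),down(CY+np.pi/2)); bot.move_linear(up(TMP,.025),.15)
print(bot.move_linear(up(TMP,.010),.03,f_stop=4),current_tcp_pos(),current_t())
hand.open_jaws(); bot.move_linear(up(TMP,.12),.25)
bot.movep(up(TMP,.12),down(CY)); bot.move_linear(up(TMP,.032),.15); hand.grab()
print(current_finger_gap()*85,current_force(),current_t())
bot.move_linear(up(TMP,.15),.2)
snap("scene","j.png",(150,100,350,250),4)
```

```text
[ 0.875 -0.895 -1.301] 60.847329377500834 19.2333
True [ 0.461 -0.236  0.015] 20.9083
32.101614303351255 [0.318 1.517 4.822] 24.5167
```

View pics/j.png

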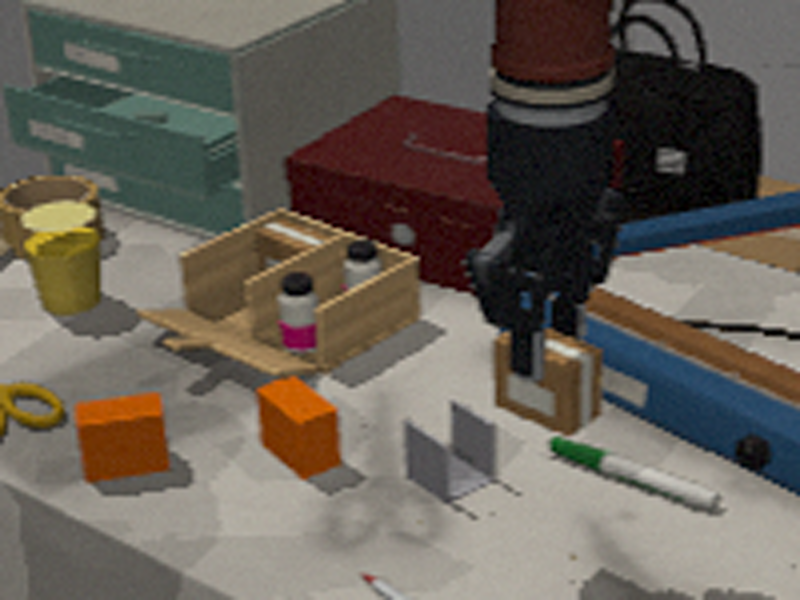

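The carton is held across its broad faces at about (548,380), level, and the stand is empty. I'll lower it into the left compartment.

Run:
```python
from h import *
np.set_printoptions(precision=3,suppress=True)
p=C(-.036,.04,0)
bot.movep(up(p,.15),down(CY)); bot.move_linear(up(p,.100),.15)
print(bot.move_linear(up(p,.05),.06,f_stop=6),current_force())
print(bot.move_linear(up(p,.034),.03,f_stop=4),current_tcp_pos(),current_force(),current_t())
hand.open_jaws(); print(current_force()); bot.move_linear(up(p,.15),.2)
q=tab(1.2,.079); bot.movep(up(q,.15),down(YT)); print(current_t())
snap("top","k.png",(155,145,345,260),4.2)
```

```text
False [ 0.043  0.081 -1.215]
True [0.579 0.168 0.039] [ 1.617 -0.683  1.285] 28.75
[ 0.222 -0.067  0.167]
31.45
```

View pics/k.png

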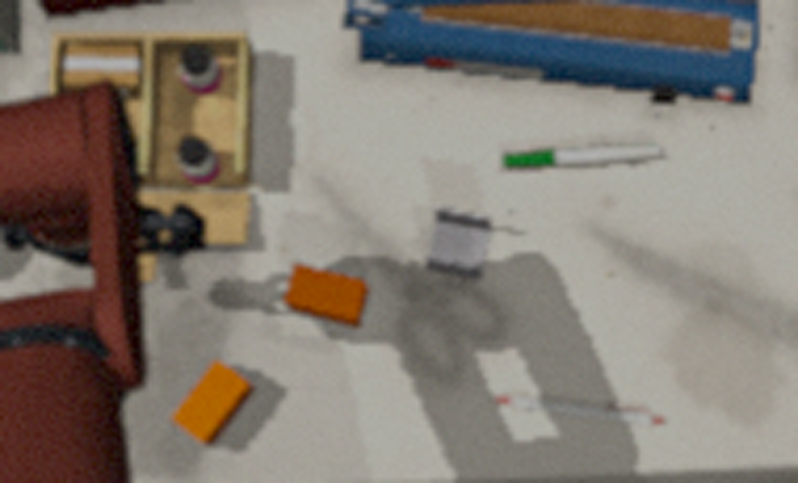

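The carton seated at the expected height (tool at z 0.039), and it released with no side force. The bystanders are unmoved. Next I swing the flap up by its tab.

Run:
```python
from h import *
np.set_printoptions(precision=3,suppress=True)
q=tab(1.2,.079); print(bot.move_linear(up(q,q[2]),.12,f_stop=10),current_tcp_pos()); hand.grab(); print(current_finger_gap()*85,current_force())
for th in (1.0,.8,.6,.4,.2,.08):
    bot.move_linear(tab(th,.079),.1); print(th,current_force(),current_finger_gap()*85)
p=current_tcp_pos(); ex=Rz(CY)[:,0]
print(bot.move_linear(p+.018*ex,.03,f_stop=15),(current_tcp_pos()-p)@ex,current_force(),Rz(CY).T@(current_tcp_pos()-CO),current_t())
hand.open_jaws(); p=current_tcp_pos(); bot.move_linear(up(p,.13),.2)
b=C(-.11,0,.13); bot.move_linear(b,.2); hand.grab(); bot.move_linear(up(b,.068),.15)
print(bot.move_linear(C(-.06,0,.068),.03,f_stop=12),Rz(CY).T@(current_tcp_pos()-CO),current_force())
bot.hold(.3); p=C(-.11,0,.068); bot.move_linear(p,.15); bot.move_linear(up(p,.2),.2)
bot.movep([.4,-.35,.25],down(CY)); print(current_t())
snap("top","l.png");snap("scene","m.png")
```

```text
False [0.478 0.133 0.016]
16.032869505788604 [-1.288  7.893  2.26 ]
1.0 [ 0.268  7.594 -4.996] 16.36047138769055
0.8 [-1.23   8.992 -4.458] 16.16265993804878
0.6 [-2.726  7.861 -2.65 ] 16.486463014110715
0.4 [-5.225  7.99   1.243] 16.271246903108086
0.2 [-8.402  8.344  4.354] 15.706266339761472
0.08 [-9.21   6.814  6.84 ] 16.3982122220013
False 0.013512913910201745 [-11.301  -0.495  13.059] [-0.059  0.003  0.065] 35.7833
True [-0.071 -0.     0.067] [-0.029  0.305  0.955]
43.275
```

Run:
```python
from h import *
np.set_printoptions(precision=4,suppress=True)
L=lambda:(Rz(CY).T@(current_tcp_pos()-CO))[[0,2]]
b=C(-.11,0,.13); bot.movep(b,down(YT)); bot.move_linear(up(b,.068),.15); bot.move_linear(C(-.082,0,.068),.1); print(L(),current_force())
for x in np.arange(-.078,-.056,.002):
    s=bot.move_linear(C(x,0,.068),.02,f_stop=20); bot.hold(.1); F=Rz(CY).T@current_force(); print(x,s,L(),F)
    if s or F[0]<-15: break
p=C(-.11,0,.068); bot.move_linear(p,.15); bot.move_linear(up(p,.2),.2)
bot.movep([.4,-.35,.25],down(CY)); print(current_t())
snap("top","n.png");snap("scene","o.png")
rd=lambda f:cv2.imread("pics/"+f,0)
for f0,F,w in(("b.png",("l.png","n.png"),(150,178,225,194)),("a.png",("m.png","o.png"),(193,160,232,192))):
    A=cv2.resize(rd(f0),(512,384),interpolation=cv2.INTER_AREA)
    x0,y0,x1,y1=w; up4=lambda i:cv2.resize(i,None,fx=8,fy=8,interpolation=cv2.INTER_CUBIC)
    for g in F:
        B=rd(g); r=cv2.matchTemplate(up4(B[y0-4:y1+4,x0-4:x1+4]),up4(A[y0:y1,x0:x1]),cv2.TM_CCOEFF_NORMED)
        _,v,_,l=cv2.minMaxLoc(r); print(g,v,(np.array(l)-32)/8)
```

```text
[-0.0812  0.069 ] [ 0.4335 -0.3855 -0.0889]
-0.078 False [-0.0783  0.0679] [-0.4277  0.4973  0.5554]
-0.076 False [-0.076  0.068] [-0.8012 -0.0477  0.1519]
-0.074 False [-0.074  0.068] [ 0.4034  0.6015 -0.1885]
-0.072 False [-0.072  0.068] [-0.1169 -0.0808 -0.1867]
-0.06999999999999999 False [-0.0705  0.0678] [-2.3738 -0.4846 -0.2677]
-0.06799999999999999 False [-0.0704  0.0678] [-6.8177  0.2681  4.7957]
-0.06599999999999999 False [-0.0704  0.0677] [-11.5601  -0.9939   9.4643]
-0.06399999999999999 False [-0.0704  0.0677] [-17.1875  -1.0018  14.054 ]
52.1833
l.png 0.7555505037307739 [ 0.    -0.125]
n.png 0.7556175589561462 [ 0.    -0.125]
m.png 0.7568931579589844 [ 0.125 -0.125]
o.png 0.7583341002464294 [ 0.125 -0.125]
```

The flap is hard against its stop, and in both images it is within 0.13 px of its original shut position. One last numeric check on the kept items and the carton stripe, then I hand in.

Run:
```python
from h import *
np.set_printoptions(precision=3,suppress=True)
A=cv2.resize(cv2.imread("pics/b.png"),(512,384),interpolation=cv2.INTER_AREA);B=cv2.imread("pics/n.png")
u=lambda i:cv2.resize(i,None,fx=8,fy=8,interpolation=cv2.INTER_CUBIC)
for n,(x0,y0,x1,y1) in dict(kcart=(168,153,190,168),kink=(195,153,210,168)).items():
    r=cv2.matchTemplate(u(B[y0-4:y1+4,x0-4:x1+4]),u(A[y0:y1,x0:x1]),cv2.TM_CCOEFF_NORMED);_,v,_,l=cv2.minMaxLoc(r);print(n,v,(np.array(l)-32)/8)
g=u(B[166:192,166:192]); h=cv2.cvtColor(g,cv2.COLOR_BGR2HSV); m=((h[...,1]<50)&(h[...,2]>120)).astype(np.uint8)
k,lab,st,ce=cv2.connectedComponentsWithStats(m)
i=1+np.argmax(st[1:,4]); ys,xs=np.where(lab==i); (c,s,a)=cv2.minAreaRect(np.c_[xs,ys].astype(np.float32))
c=np.array(c)/8+166; w=atz("top",c,.056); print("stripe",c,np.array(s)/8,a,Rz(CY).T@(w-CO))
```

```text
kcart 0.9876067042350769 [0. 0.]
kink 0.9881346821784973 [0. 0.]
stripe [179.066 181.348] [18.392  3.389] 0.716159999370575 [-0.038  0.04   0.056]
```

Kept items have not moved. The carton's stripe lies at caddy (-38,+40) mm, aligned to within about 1°.

```bash
python3 -c "
from h import *
print(order.close_job())"
```

```text
the job is handed in; nothing more can be done
None
```

The ink bottle and the label carton are in their compartments in front of their fellows, the flap is fully shut, the kept pieces have not moved, and I handed the job in at about 52 s.

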